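Slide the long tool case under the reading arch

TASK

Take the longest of the grey tool cases and, label up, slide it lengthwise through the gap under the reading arch from its open end until its nose is against the end stop, then let go so that it lies flat on the bed. Leave the short case and the square box where they are.

Things in the scene. Friction and masses are not known exactly. Their poses are not given: they have to be found in the camera images.
- long_case: The longest grey plastic case: closed box 170 mm long (x), 30 wide (y), 24 high (z), about 0.16 kg, lying on the table, white paper label on top. Origin: centre of its underside, z up through the label. Its length lies roughly sideways to the robot at the start; its two ends are alike for this job. Grasp it across its width, near the end that will trail.
- reader: Fixed reading arch. Origin on the table under the bridge's middle; x = travel, roughly robot's left. In its frame, mm: bed 5 thick, 100 wide, x -160 (open end) to 85; black bridge x -20 to 20, top z 63; gap under it y -25 to 25, z 5 to 45, 14-thick posts; then rails 50 apart, 15 high, to the steel stop, face at x 75. A case that is home sticks out 75 in front of the bridge.
- short_case: Bystander: a similar grey case, 110 mm long (x), 30 wide, 24 high, label on top, lying beside the long one; either may be nearer to the robot. Origin: centre of its underside, z up.
- square_box: Bystander: a flat grey box, 90 by 90 by 28 mm, white label on top, lying farther from the robot than the arch. Origin: centre of its underside, z up.
Things that resemble listed ones, but are neither listed nor needed, are in the scene too. What is shaped like the long_case but orange is not meant.

How it is judged:
By the outcome, as a careful person would: the job done as asked, in the order asked, and still so for the second after the job is handed in, with the robot touching nothing.
It also fails if it takes over 38 s, if anything falls off the work surface, if the arm or the gripper's body presses on something with over 40 N, if the wrist force passes 120 N, or if a joint passes its speed limit or range.

ROBOT

A 6-joint arm with a two-finger parallel gripper is mounted at the origin on the work surface. World frame = base frame: x ahead of the robot, y to its left, z up, the work surface at z = 0. Lengths are in m, angles in rad, forces in N, time in s.
With the tool pointing down it reaches from about 0.3 to 0.875 m from the base axis. Payload 6.4 kg.
Tool frame: the origin (TCP) lies at the very end of the fingers, on their centre line; the grasp point (between the pads) lies 19 mm behind it; z points along the fingers, y is the line along which they close (so a half turn about z gives the same grasp; the last joint's range is limited). The gripper opens to 85 mm and grips with 20 to 120 N. Pads are 22 mm wide; open, the fingers measure 114 mm over their backs; the gripper's body (76 mm by 85 mm) begins 54 mm behind the grasp point. The pads swing forward as they close: fully open they stand 13 mm farther back than shut.
Start: joints at [-1.528, 0.181, 1.607, -0, 1.354, -0.206], TCP at [0.142, -0.557, 0.231] pointing down, gripper open.
Joint ranges: [-2.99, 2.99], [-0.89, 2.07], [0.3, 2.58], [-1.14, 4.28], [0, 2.63], [-3.12, 3.12]. Speed limits (rad/s): [2.57, 2.57, 3.01, 3.14, 3.14, 3.14].

INTERFACE

Orientations are given as a unit quaternion [w, x, y, z].
In Python, from bench import ctrl, camera, calibration, order, outline_of gives the robot as it stands.
- The arm moves only by the tool move_arm, never from a script. Its argument "series" is a list that holds one entry, the list of rows, each a list of 5 numbers: the opening, from 0 (shut) to 1 (fully open), then the shift along the tool's x, y, z in mm, then the turn about the tool's z in rad. A call has exactly 10 rows; each row is the pose to reach, as a shift and turn from the pose commanded when the call began, along the tool's axes at that moment; what a row does not reach only later rows make up. A row lasts 1/12 s, in which the tool goes at most 41.7 mm and 7.16 degrees, less where a joint would pass 70% of its speed; a pose out of reach is approached as far as the arm can. A call with a gripper value outside its range is refused whole. The fingers move at their own pace and stop on an object; the grip force is fixed at half the most. Time passes only in rows, so rows that repeat a pose let the fingers close, or fill a call up. It gives the time, the measured TCP pose, the force, the opening and the grip force at its end, in the units of the state.
- ctrl.get_obs(): the state, without advancing time (a new reading comes with each control period).
- camera(name): name is "scene" or "top" or "wrist"; returns (picture, depth): 480x640x3 uint8, blue, green, red; 480x640 float32, m along the optical axis (not along the pixel's ray), 0 where there is no reading.
- calibration(name): a dict with "intrinsics" (3x3 intrinsics, pixels), "rvec" (rotation vector, rad) and "tvec" (3), from world to camera coordinates, as OpenCV has them. Camera axes: x right, y down, z forward; pixel columns grow to the right and rows downward; lengths in m; the calibration is good to about 2 mm. A picture is of the moment at which its call begins: read the wrist's pose just before it. calibration takes no time and is no camera call; for the wrist camera it gives the pose at the moment of the call.
- order.hand_in(): hands the job in; it is judged then, once.
Trained networks look in the newest picture that a camera, given by its name, has taken for a name from the list of things; names that differ only in an ending like _2 or _b are one class to them, and where a whole thing is asked for, a point or a joint stands for the part that bears it (a point fixed in the world has none). Each returns a list of dicts, best first, with "conf" (0 to 1); they miss things now and then, are a little off and sometimes report something else, mostly with a low value. They report only what shows in the picture. A call takes as long as a camera call. They do not tell look-alikes from the thing itself.
- outline_of(target, camera): "region" (480x640 bool, what is visible of it) and "bbox" ([centre column, centre row, width, height] in pixels, round what is visible of it).
The state is a dict: "time_s": time; "q": joint angles; "dq": joint speeds; "joint_efforts": joint torques, N m; "eef_pos": TCP position; "eef_rot": TCP orientation; "wrist_force": force on the tool from outside, world axes, zero at the start; "torque": the same for the moment, N m; "opening": opening from 0.0 (shut) to 1.0 (fully open); "grasp_force": force on a finger pad.
Only numpy, scipy, OpenCV 4.12 (cv2) and the standard library are available. Lean on these libraries where they do the work, as an engineer would, in place of code of your own. Each camera call takes 0.05 s, during which the arm holds its last target. There are 200 camera calls.

## Working session

There is one attempt and no reset: what is moved stays moved. The work goes in short steps, Python scripts to look and compute and a tool call to move; the robot and the scene stay as the last step left them, time stands still between calls to the robot, and variables do not carry over. Pictures are saved under pics/ and viewed, at most 10 in all, crops included, and the job is handed in when it is done.

Besides the shell and the picture viewer there is one more tool, called after "Call:" in YAML: its name, and indented under it one key for each argument. move_arm: Moves the arm, as the interface text tells. Its arguments: {"type":"object","properties":{"series":{"type":"array","items":{"type":"array","items":{"type":"array","items":{"type":"number"}}}}},"required":["series"]}

```bash
mkdir -p pics; ls; cat > h.py <<'E'
import numpy as np, cv2
from bench import ctrl, camera, calibration, order, outline_of
def cloud(name, depth):
    c=calibration(name); K=np.array(c["intrinsics"]); R=cv2.Rodrigues(np.array(c["rvec"],float))[0]; t=np.array(c["tvec"],float).ravel()
    v,u=np.mgrid[:480,:640]
    P=np.stack([(u-K[0,2])/K[0,0]*depth,(v-K[1,2])/K[1,1]*depth,depth],-1)
    W=(P-t)@R; W[depth<=0]=np.nan
    return W
def rect(W,m,zmin=0.015,zmax=.04):
    p=W[m]; p=p[np.isfinite(p).all(1)]; z=np.median(p[:,2]); p=p[(p[:,2]>zmin)&(p[:,2]<zmax)]
    r=cv2.minAreaRect((p[:,:2]*1000).astype(np.float32)); return r,z,len(p)
E
cat > a.py <<'E'
from h import *
for n in ("top","scene"):
    p,d=camera(n); cv2.imwrite(f"pics/{n}0.png",p); W=cloud(n,d)
    for t in ("long_case","short_case","square_box","reader"):
        for o in outline_of(t,n)[:4]:
            try: r=rect(W,o["region"])
            except Exception as e: r=e
            print(n,t,round(o["conf"],2),np.round(o["bbox"]),r)
s=ctrl.get_obs(); print(s["time_s"],s["eef_pos"],s["eef_rot"])
E
python3 a.py
```

```text
pics
top long_case 0.86 [435. 270.  90.  34.] (((472.8707580566406, -232.74838256835938), (168.92669677734375, 30.33844566345215), 73.1169204711914), np.float64(0.02347733963084282), 1377)
top long_case 0.69 [477. 364.  81.  71.] (((296.0868835449219, -299.7705078125), (31.282594680786133, 169.73292541503906), 38.789222717285156), np.float64(0.023307625123025075), 1572)
top short_case 0.93 [457. 192.  57.  30.] (((631.5941162109375, -279.49169921875), (30.39529800415039, 108.42327880859375), 15.153036117553711), np.float64(0.02312754904296873), 834)
top short_case 0.44 [436. 272.  94.  38.] (((472.8643493652344, -232.7498779296875), (168.9287109375, 30.393585205078125), 73.21495819091797), np.float64(0.023456958670192787), 1393)
top square_box 0.68 [310. 109.  53.  56.] (((804.8692016601562, 7.282634735107422), (91.2885513305664, 89.85396575927734), 10.860654830932617), np.float64(0.026887610909323595), 1950)
top reader 0.62 [218. 251. 127.  53.] (((517.7706298828125, 256.8586730957031), (76.31768035888672, 107.34232330322266), 0.5133693218231201), np.float64(0.0050094505453561235), 
[... 153 characters left out ...]
p.float64(0.022117199548522003), 1025)
scene long_case 0.6 [198. 159.  72.  34.] (((298.0690002441406, -300.67034912109375), (39.85418701171875, 170.07675170898438), 38.53114318847656), np.float64(0.021308952763323973), 806)
scene short_case 0.62 [159. 271.  63.  27.] (((635.4811401367188, -280.2940979003906), (35.49137496948242, 109.4904556274414), 14.87775707244873), np.float64(0.021882345068740976), 908)
scene square_box 0.95 [307. 369.  63.  56.] (((809.0517578125, 6.738155364990234), (91.91211700439453, 88.74076843261719), 10.687252044677734), np.float64(0.0267983530660627), 3015)
0.5 [ 0.14158985 -0.55727014  0.2312524 ] [-4.79922035e-05  9.92274814e-01  1.24059227e-01  5.68325009e-07]
```

View pics/top0.png

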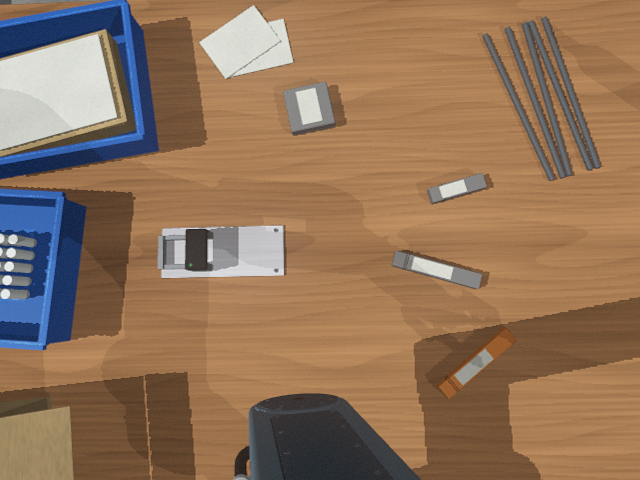

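```bash
cat > b.py <<'E'
from h import *
p,d=camera("top"); W=cloud("top",d); x,y,z=W[...,0],W[...,1],W[...,2]
reg=(y>-.05)&(y<.40)&(x>.38)&(x<.66)
for lo,hi in ((.003,.008),(.012,.019),(.055,.075),(.022,.03),(.03,.055)):
    m=(reg&(z>lo)&(z<hi)); n,l,st,_=cv2.connectedComponentsWithStats(m.astype(np.uint8))
    for i in range(1,n):
        if st[i,4]>60:
            q=W[l==i]; r=cv2.minAreaRect((q[:,:2]*1000).astype(np.float32)); print(lo,hi,st[i,4],np.round(np.median(q[:,2]),4),np.round(r[0],1),np.round(r[1],1),round(r[2],2),np.round(st[i,:4]))
            print(np.round(cv2.boxPoints(r)).tolist())
E
python3 b.py
```

```text
0.003 0.008 3093 0.0048 [520. 185.] [244.4 103. ] 89.46 [162 225 123  53]
[[467.0, 63.0], [570.0, 62.0], [573.0, 307.0], [470.0, 308.0]]
0.003 0.008 112 0.0048 [561.7 283.2] [15.8 51.6] 2.68 [162 227  26   9]
[[553.0, 309.0], [555.0, 257.0], [571.0, 258.0], [568.0, 309.0]]
0.003 0.008 366 0.0048 [519.8 281. ] [39.6 48.5] 88.79 [165 240  21  25]
[[495.0, 262.0], [544.0, 261.0], [544.0, 300.0], [496.0, 301.0]]
0.055 0.075 872 0.0621 [518.9 223.9] [41.  76.6] 89.56 [185 229  23  41]
[[480.0, 204.0], [557.0, 203.0], [557.0, 244.0], [481.0, 245.0]]
0.022 0.03 158 0.0242 [518.6 304. ] [63.7 11.9] 1.94 [158 236   7  33]
[[487.0, 309.0], [487.0, 297.0], [551.0, 299.0], [550.0, 311.0]]
0.03 0.055 67 0.0488 [499.  210.1] [29.3 65.2] 56.25 [188 241  23  30]
[[464.0, 216.0], [518.0, 180.0], [534.0, 204.0], [480.0, 240.0]]
```

The picture shows the long grey case at (437,269), the orange look-alike at (477,364), the short case at (457,188) and the square box at (310,108). The reader spans columns 160–285, with its bridge at (196,250), its open end at the right and its travel along +y. The measured sizes match the ones given.

```bash
cat > go.py <<'E'
from h import *; import sys
from scipy.spatial.transform import Rotation as R
s=ctrl.get_obs(); q=np.array(s["eef_rot"]); M=R.from_quat(q[[1,2,3,0]]).as_matrix(); p=np.array(s["eef_pos"])
yaw=np.degrees(np.arctan2(M[1,0],M[0,0]))
print("t",round(s["time_s"],2),"tcp",np.round(p*1000,1),"yaw",round(yaw,2),"F",np.round(s["wrist_force"],1),"open",round(s["opening"],3),s["grasp_force"],"q",np.round(s["q"],2))
if len(sys.argv)>4:
    t=np.array(sys.argv[1:4],float); print("shift",np.round(M.T@(t-p*1000),1),"turn",round(np.radians(yaw-float(sys.argv[4])),4))
E
python3 go.py 453 -300 140 73.1
```

```text
t 0.55 tcp [ 141.6 -557.3  231.3] yaw 14.26 F [-0.5 -0.3  0. ] open 1.002 0.0 q [-1.53  0.18  1.61 -0.    1.35 -0.21]
shift [ 365.2 -172.7   91.3] turn -1.027
```

Call:
move_arm:
  series:
    - [[1,37,-17,9,-0.11],[1,73,-35,18,-0.22],[1,110,-52,27,-0.33],[1,146,-69,37,-0.44],[1,183,-86,46,-0.55],[1,219,-104,55,-0.66],[1,256,-121,64,-0.77],[1,292,-138,73,-0.88],[1,329,-155,82,-0.98],[1,365,-173,91,-1.027]]

```text
time_s: 1.38
eef_pos: [0.4543, -0.2984, 0.1402]
eef_rot: [0.0, 0.802, 0.598, 0.0]
wrist_force: [0.2, -0.0, -0.1]
opening: 1.0
grasp_force: 0.0
```

```bash
cat > c.py <<'E'
from h import *
p,d=camera("wrist"); cv2.imwrite("pics/w1.png",p); W=cloud("wrist",d)
for o in outline_of("long_case","wrist")[:3]:
    r=rect(W,o["region"]); print(round(o["conf"],2),r, np.round(o["bbox"]))
    print(np.round(cv2.boxPoints(r[0])).tolist())
E
python3 c.py; python3 go.py 453 -300 3 73.1
```

```text
0.77 (((301.4706726074219, -292.9038391113281), (31.745180130004883, 169.34901428222656), 39.024314880371094), np.float64(0.021228576248741665), 6825) [128. 277. 215. 135.]
[[236.0, -237.0], [342.0, -369.0], [367.0, -349.0], [260.0, -217.0]]
0.65 (((477.8822021484375, -225.69985961914062), (168.7411346435547, 30.23655891418457), 73.45332336425781), np.float64(0.02237734431909899), 10827) [315. 127.  52. 254.]
[[439.0, -302.0], [468.0, -311.0], [516.0, -149.0], [487.0, -141.0]]
t 1.48 tcp [ 455.6 -294.8  138.8] yaw 73.53 F [-1.7 -0.1  0.7] open 1.005 0.0 q [-0.79  0.21  1.77  0.    1.16 -0.51]
shift [ -6.   -0.8 135.8] turn 0.0075
```

View pics/w1.png

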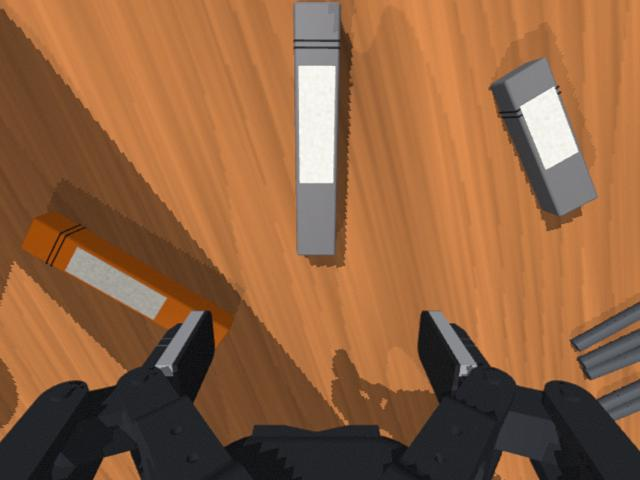

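The view shows the long grey case straight ahead in column 315, ending at row 255, with the orange case at lower left. The arm was still settling, so I'll measure again.

```bash
python3 go.py; python3 c.py; python3 go.py 453 -300 3 73.1
```

```text
t 1.48 tcp [ 455.6 -294.8  138.8] yaw 73.53 F [-1.7 -0.1  0.7] open 1.005 0.0 q [-0.79  0.21  1.77  0.    1.16 -0.51]
0.95 (((473.14654541015625, -234.74960327148438), (169.71202087402344, 30.105775833129883), 72.95587158203125), np.float64(0.024321992359352156), 10763) [317. 133.  50. 256.]
[[434.0, -311.0], [463.0, -320.0], [512.0, -158.0], [484.0, -149.0]]
0.74 (((296.76788330078125, -300.5717468261719), (31.320955276489258, 169.76890563964844), 38.729286193847656), np.float64(0.023885679899317214), 6989) [126. 286. 214. 135.]
[[231.0, -244.0], [338.0, -377.0], [362.0, -357.0], [256.0, -225.0]]
t 1.58 tcp [ 453.3 -298.7  139.9] yaw 73.25 F [-0.4 -0.5  0.8] open 1.003 0.0 q [-0.8   0.21  1.77 -0.    1.16 -0.51]
shift [ -1.4   0.2 136.9] turn 0.0026
```

Call:
move_arm:
  series:
    - [[1,0,0,25,0],[1,0,0,60,0],[1,0,0,95,0],[1,0,0,120,0],[1,0,0,130,0],[1,0,0,136,0],[1,0,0,136,0],[1,0,0,136,0],[0,0,0,136,0],[0,0,0,136,0]]

```text
time_s: 2.42
eef_pos: [0.4538, -0.3009, 0.0061]
eef_rot: [0.002, 0.803, 0.595, 0.0]
wrist_force: [0.5, -0.0, 0.6]
opening: 0.746
grasp_force: 0.0
```

Call:
move_arm:
  series:
    - [[0,0,0,0,0],[0,0,0,0,0],[0,0,0,0,0],[0,0,0,0,0],[0,0,0,-6,0],[0,0,0,-15,0],[0,0,0,-30,0],[0,0,0,-45,0],[0,0,0,-50,0],[0,0,0,-50,0]]

```text
time_s: 3.25
eef_pos: [0.4537, -0.3007, 0.0561]
eef_rot: [0.002, 0.803, 0.596, 0.0]
wrist_force: [1.9, 0.3, -1.3]
opening: 0.336
grasp_force: 59.8
```

```bash
cat > d.py <<'E'
from h import *
import sys
p,d=camera("wrist"); cv2.imwrite(f"pics/{sys.argv[1]}.png",p); W=cloud("wrist",d)
for o in outline_of("long_case","wrist")[:2]:
    q=W[o["region"]]; q=q[np.isfinite(q).all(1)]
    print(o["conf"],o["bbox"]); r=cv2.minAreaRect((q[:,:2]*1000).astype(np.float32)); print(r,np.round(np.percentile(q[:,2],[5,50,95]),4))
    c=q-q.mean(0); A=np.c_[q[:,:2],np.ones(len(q))]; k=np.linalg.lstsq(A,q[:,2],rcond=None)[0]; print("slope",k)
E
python3 d.py w2; python3 go.py 518 -55 60 89.4
```

```text
0.86 [85.0, 346.3, 170.1, 156.0]
((332.1449279785156, -310.64794921875), (103.0843734741211, 143.64451599121094), 78.39461517333984) [0.0024 0.0219 0.0237]
slope [-0.27214858 -0.24154737  0.02895208]
0.84 [316.6, 181.1, 104.4, 362.2]
((471.2059326171875, -242.48825073242188), (148.00485229492188, 47.485931396484375), 72.91570281982422) [0.0723 0.0735 0.0746]
slope [ 0.00659405 -0.00199355  0.06990196]
t 3.35 tcp [ 452.6 -299.6   54.2] yaw 73.1 F [-1.   0.8 -1.5] open 0.334 59.79974448680878 q [-0.8   0.34  1.81 -0.    0.99 -0.51]
shift [253.1  -8.5  -5.8] turn -0.2845
```

View pics/w2.png

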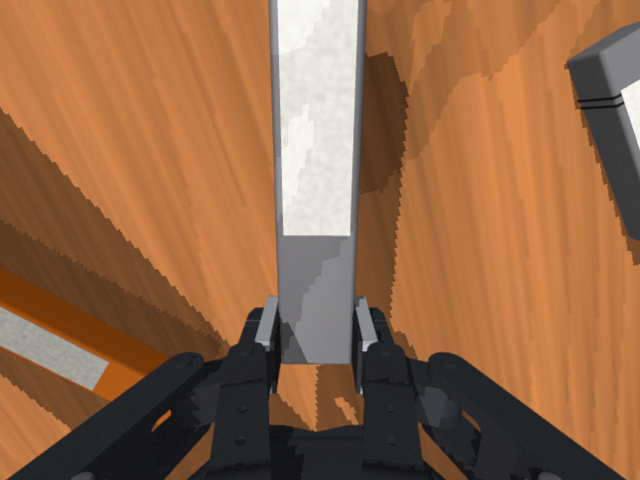

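The case is held level by one end with its label up, between pads at columns 275 and 365. I'll carry it over the bed.

Call:
move_arm:
  series:
    - [[0,30,-3,0,-0.03],[0,68,-7,0,-0.07],[0,106,-11,0,-0.11],[0,144,-15,0,-0.15],[0,182,-18,0,-0.18],[0,220,-22,0,-0.21],[0,256,-25,0,-0.24],[0,288,-28,0,-0.265],[0,312,-31,0,-0.28],[0,327,-32,0,-0.2845]]

```text
time_s: 4.18
eef_pos: [0.5161, 0.0254, 0.0531]
eef_rot: [-0.001, 0.71, 0.704, -0.001]
wrist_force: [0.7, 0.0, -0.7]
opening: 0.339
grasp_force: 59.8
```

```bash
cat > e.py <<'E'
from h import *
import sys
W=0
for k in range(2): p,d=camera("top")
W=cloud("top",d); x,y,z=W[...,0],W[...,1],W[...,2]
cv2.imwrite(f"pics/{sys.argv[1]}t.png",cv2.resize(p[180:330,130:430],(800,400)))
for k in range(1): p,d=camera("wrist")
cv2.imwrite(f"pics/{sys.argv[1]}.png",p); W=cloud("wrist",d); x,y,z=W[...,0],W[...,1],W[...,2]
def R(n,m,nz):
    q=W[m&np.isfinite(z)]; 
    if len(q)<50: print(n,len(q)); return
    r=cv2.minAreaRect((q[:,:2]*1000).astype(np.float32)); print(n,len(q),np.round(np.median(q[:,2]),4),r); print(np.round(cv2.boxPoints(r)).tolist())
R("bridge",(z>.058)&(z<.067)&(abs(y-.224)<.03)&(abs(x-.519)<.06),0)
for o in outline_of("long_case","wrist")[:1]:
    m=o["region"]; R("case",m,0)
E
python3 e.py w3; python3 go.py 518 33 11 89.4
```

```text
bridge 0
case 30649 0.0718 ((516.0179443359375, 74.73753356933594), (41.9559211730957, 131.75961303710938), 3.8923542499542236)
[[491.0, 139.0], [500.0, 8.0], [541.0, 10.0], [532.0, 142.0]]
t 4.38 tcp [516.4  22.6  53.4] yaw 89.47 F [-1.4 -0.1 -1.6] open 0.338 59.76073980331421 q [-0.19  0.29  1.88 -0.    0.97 -0.18]
shift [10.4  1.5 42.4] turn 0.0012
```

View pics/w3.png

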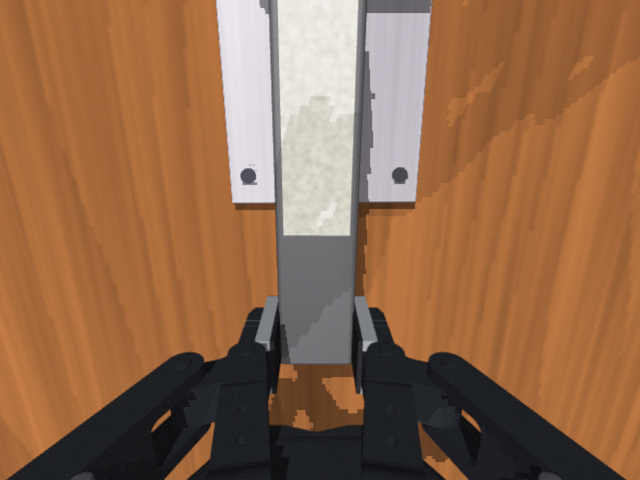

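The case is centred over the bed (columns 235–415) and parallel to it. I'll lower it in front of the bridge and start the slide.

Call:
move_arm:
  series:
    - [[0,3,1,6,0],[0,6,1,15,0],[0,8,1.5,24,0],[0,9,1.5,32,0],[0,10,1.5,37,0],[0,10,1.5,39,0],[0,10,1.5,40,0],[0,10,1.5,41,0],[0,10,1.5,41,0],[0,10,1.5,41,0]]

```text
time_s: 5.22
eef_pos: [0.5191, 0.0323, 0.0136]
eef_rot: [0.0, 0.711, 0.703, 0.0]
wrist_force: [0.0, 0.2, -1.4]
opening: 0.329
grasp_force: 59.8
```

```bash
python3 e.py w4; python3 go.py 518.8 143 11 89.4
```

```text
bridge 0
case 31030 0.0322 ((519.751220703125, 74.75037384033203), (162.07862854003906, 38.20912170410156), 89.07121276855469)
[[499.0, -6.0], [538.0, -7.0], [540.0, 155.0], [502.0, 156.0]]
t 5.42 tcp [519.1  32.4  13.6] yaw 89.4 F [ 0.2 -0.5 -1.9] open 0.334 59.761993288993835 q [-0.17  0.37  1.88  0.    0.89 -0.16]
shift [110.6  -1.4   2.6] turn 0.0
```

View pics/w4t.png

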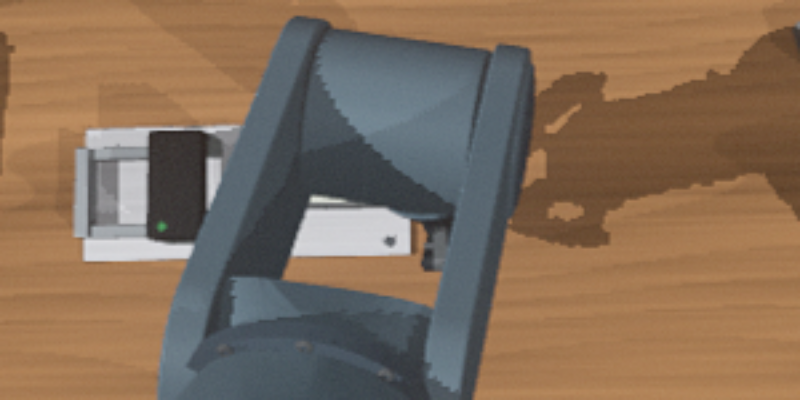

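The arm hides the case, but the bridge (column 178) is clear and the case sits about 2–3 mm above the bed. Now the slide in.

Call:
move_arm:
  series:
    - [[0,4,0,2,0],[0,14,0,2,0],[0,28,0,2,0],[0,42,0,2,0],[0,56,0,2,0],[0,70,0,2,0],[0,82,0,2,0],[0,92,0,2,0],[0,98,0,2,0],[0,100,0,2,0]]

```text
time_s: 6.25
eef_pos: [0.5197, 0.1336, 0.0112]
eef_rot: [-0.0, 0.71, 0.704, -0.0]
wrist_force: [0.2, -0.4, -1.4]
opening: 0.335
grasp_force: 59.8
```

Call:
move_arm:
  series:
    - [[0,1,0,0,0],[0,2,0,0,0],[0,3,0,0,0],[0,4,0,0,0],[0,5,0,0,0],[0,5.5,0,0,0],[0,6,0,0,0],[0,6.5,0,0,0],[0,7,0,0,0],[0,7,0,0,0]]

```text
time_s: 7.08
eef_pos: [0.5199, 0.1395, 0.0113]
eef_rot: [-0.0, 0.711, 0.703, -0.0]
wrist_force: [0.4, -0.2, -1.7]
opening: 0.335
grasp_force: 59.8
```

```bash
python3 go.py; python3 e.py w5
```

```text
t 7.08 tcp [519.9 139.5  11.3] yaw 89.4 F [ 0.4 -0.2 -1.7] open 0.335 59.76070761680603 q [ 0.04  0.41  1.83 -0.    0.9   0.05]
bridge 55849 0.0627 ((520.572998046875, 225.1326446533203), (40.49589538574219, 78.23307800292969), 89.99231719970703)
[[481.0, 205.0], [560.0, 205.0], [560.0, 245.0], [481.0, 245.0]]
case 14567 0.0298 ((520.5516967773438, 190.58224487304688), (129.96224975585938, 30.106002807617188), 89.19287109375)
[[505.0, 126.0], [535.0, 125.0], [537.0, 255.0], [506.0, 256.0]]
```

View pics/w5t.png

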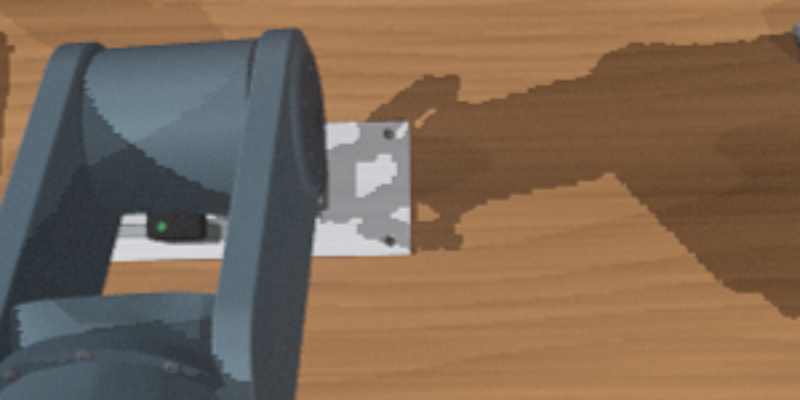

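The case runs under the bridge, centred, and its trailing end is at y≈125.5 mm against a home position of about 130. I'll creep forward until it touches.

Call:
move_arm:
  series:
    - [[0,0.5,0,0,0],[0,1,0,0,0],[0,1.5,0,0,0],[0,2,0,0,0],[0,2.5,0,0,0],[0,3,0,0,0],[0,3.5,0,0,0],[0,4,0,0,0],[0,4,0,0,0],[0,4,0,0,0]]

```text
time_s: 8.12
eef_pos: [0.52, 0.1434, 0.0113]
eef_rot: [-0.0, 0.711, 0.703, -0.0]
wrist_force: [0.0, -1.1, -1.1]
opening: 0.334
grasp_force: 59.8
```

Call:
move_arm:
  series:
    - [[0,0.3,0,0,0],[0,0.6,0,0,0],[0,0.8,0,0,0],[0,1,0,0,0],[0,1.2,0,0,0],[0,1.4,0,0,0],[0,1.5,0,0,0],[0,1.5,0,0,0],[0,1.5,0,0,0],[0,1.5,0,0,0]]

```text
time_s: 8.95
eef_pos: [0.5201, 0.1443, 0.0113]
eef_rot: [0.0, 0.711, 0.703, -0.0]
wrist_force: [0.3, -5.6, -1.7]
opening: 0.335
grasp_force: 59.8
```

Contact shows as −5.6 N along the travel. I'll press slightly more while lowering to the bed, then release.

Call:
move_arm:
  series:
    - [[0,0.3,0,0.3,0],[0,0.6,0,0.6,0],[0,1,0,0.9,0],[0,1,0,1.1,0],[0,1,0,1.3,0],[0,1,0,1.3,0],[0,1,0,1.3,0],[0,1,0,1.3,0],[0,1,0,1.3,0],[0,1,0,1.3,0]]

```text
time_s: 9.78
eef_pos: [0.5203, 0.1444, 0.0102]
eef_rot: [0.001, 0.711, 0.704, -0.001]
wrist_force: [-0.2, -10.5, 0.9]
opening: 0.334
grasp_force: 60.1
```

Call:
move_arm:
  series:
    - [[0.6,0,0,0,0],[0.6,0,0,0,0],[0.6,0,0,0,0],[0.6,0,0,0,0],[0.6,0,0,0,0],[0.6,0,0,0,0],[0.6,0,0,-5,0],[0.6,0,0,-20,0],[0.6,0,0,-40,0],[0.6,0,0,-50,0]]

```text
time_s: 10.62
eef_pos: [0.5211, 0.1461, 0.0621]
eef_rot: [0.001, 0.711, 0.703, 0.001]
wrist_force: [0.5, -0.2, 0.6]
opening: 0.6
grasp_force: 0.0
```

Call:
move_arm:
  series:
    - [[0.6,-10,0,-10,0],[0.6,-30,0,-25,0],[0.6,-55,0,-40,0],[0.6,-80,0,-55,0],[0.6,-105,0,-70,0],[0.6,-125,0,-80,0],[0.6,-140,0,-85,0],[0.6,-150,0,-85,0],[0.6,-150,0,-85,0],[0.6,-150,0,-85,0]]

```text
time_s: 11.45
eef_pos: [0.5179, -0.0043, 0.1444]
eef_rot: [-0.001, 0.711, 0.703, -0.0]
wrist_force: [0.0, 0.1, -0.9]
opening: 0.6
grasp_force: 0.0
```

```bash
cat > f.py <<'E'
from h import *
import sys
p,d=camera("wrist"); cv2.imwrite(f"pics/{sys.argv[1]}.png",p); W=cloud("wrist",d); x,y,z=W[...,0],W[...,1],W[...,2]
for n,m in (("bridge",(z>.057)&(z<.068)&(abs(y-.224)<.03)&(abs(x-.519)<.06)),("case",(z>.024)&(z<.034)&(abs(x-.52)<.04)&(y>.09)&(y<.2)),("stop/case beyond",(z>.02)&(z<.034)&(abs(x-.52)<.04)&(y>.25)&(y<.34))):
    if m.sum()<30: print(n,m.sum()); continue
    q=W[m]; r=cv2.minAreaRect((q[:,:2]*1000).astype(np.float32)); print(n,len(q),r,np.round(cv2.boxPoints(r)).tolist()); k=np.linalg.lstsq(np.c_[q[:,:2],np.ones(len(q))],q[:,2],rcond=None)[0]; print(np.median(q[:,2]),k)
E
python3 f.py w6; python3 go.py
```

```text
bridge 0
case 1779 ((519.9246826171875, 140.63543701171875), (20.670475006103516, 29.95401954650879), 89.6765365600586) [[505.0, 130.0], [535.0, 130.0], [535.0, 151.0], [505.0, 151.0]]
0.02847619141283211 [0.00418767 0.03231997 0.02169054]
stop/case beyond 0
t 11.5 tcp [517.8  -3.7 144.2] yaw 89.38 F [-0.6  0.4  0.1] open 0.599 0.0 q [-0.24  0.15  1.83  0.    1.16 -0.23]
```

View pics/w6.png

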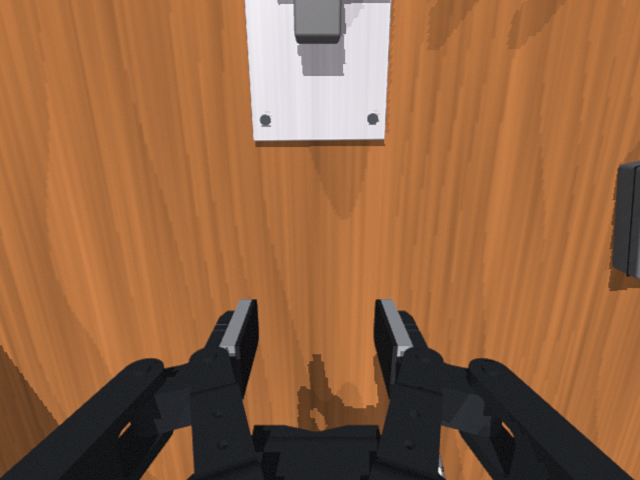

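The trailing end lies at y=130, which is 75 mm ahead of the bridge and flat. I'll check the nose from above.

```bash
cat > g.py <<'E'
from h import *
p,d=camera("top"); W=cloud("top",d); x,y,z=W[...,0],W[...,1],W[...,2]
cv2.imwrite("pics/t7.png",cv2.resize(p[190:310,140:300],(800,600),interpolation=cv2.INTER_CUBIC))
m=(abs(x-.52)<.008)&(y>.1)&(y<.33)
for yy in np.arange(.10,.33,.008):
    k=m&(abs(y-yy)<.004); print(int(yy*1000),np.round(np.nanmedian(z[k])*1000,1) if k.any() else None,end="; ")
for t in ("short_case","square_box"):
    for o in outline_of(t,"top")[:1]: print(t,rect(W,o["region"]))
E
python3 g.py
```

```text
100 5.2; 108 4.4; 116 3.9; 124 4.6; 132 None; 140 None; 148 None; 156 None; 164 None; 172 None; 180 None; 188 None; 196 30.6; 204 52.8; 212 61.6; 220 62.5; 228 62.8; 236 62.1; 244 63.0; 252 28.9; 260 28.7; 268 28.3; 276 28.7; 284 28.7; 292 28.0; 300 26.4; 308 23.4; 316 0.1; 324 -1.0; short_case (((631.6201171875, -280.33001708984375), (30.474498748779297, 110.48883819580078), 15.234639167785645), np.float64(0.023065760615440876), 865)
square_box (((805.6939697265625, 7.33258056640625), (92.47523498535156, 90.07426452636719), 10.671743392944336), np.float64(0.026915328104513563), 1972)
```

View pics/t7.png

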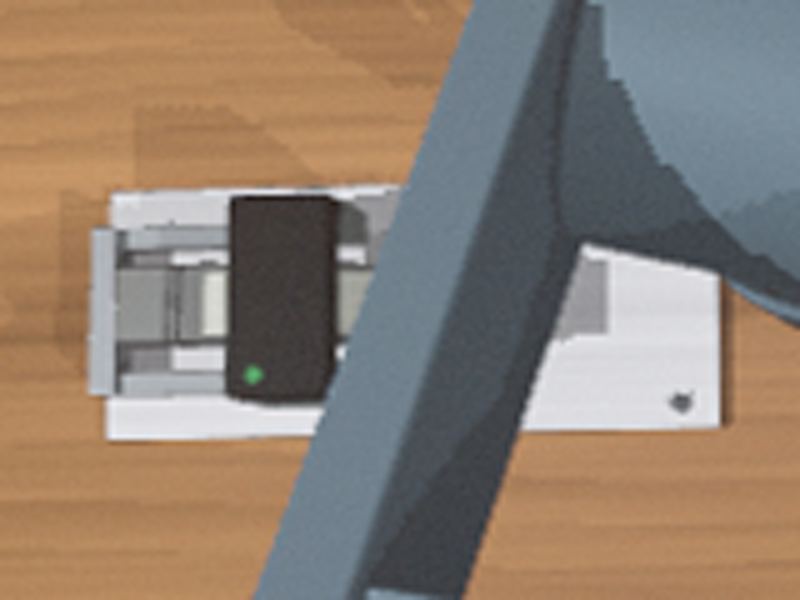

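The nose is against the stop at column 117, centred between the rails, flat and label up. The short case and the square box have not moved.

```bash
python3 -c "
from bench import order; print(order.hand_in())"
```

```text
the job is handed in; nothing more can be done
None
```

The job is handed in: the long case lies flat on the bed with its label up and its nose against the end stop, the gripper is clear of it, and the short case and square box were not touched.

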